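# Bring the matching filter under the lamp ring and open the shutter

## Robot

A 7-joint arm with a two-finger parallel gripper is mounted at the origin on the work surface. World frame = base frame: x ahead of the robot, y to its left, z up, the work surface at z = 0. Lengths are in mm, angles in rad, forces in N, time in s.
With the tool pointing down it reaches from about 425 to 950 mm from the base axis. Payload 4.7 kg.
Tool frame: the origin (TCP) lies on the centre line of the jaws, within the pads' length; the fingertips stand 19 mm ahead of it and the grasp point (between the pads) is the TCP; z points along the fingers, y is the direction in which the jaws open and shut (so a half turn about z gives the same grasp; the last joint's range is limited). The gripper opens to 87 mm and grips with 3 to 60 N. Pads are 19 mm wide; open, the fingers measure 117 mm over their backs; the gripper's body (75 mm by 190 mm) begins 51 mm behind the grasp point.
Start: joints at [-1.26, 0.469, -0.049, 1.532, 0.024, 1.141, -0.082], TCP at [224.936, 636.439, 211.873] pointing down, gripper open.
Joint ranges: [-2.59, 2.59], [-0.33, 1.99], [-1.39, 1.29], [0.1, 2.45], [-1.04, 4.18], [0.21, 1.99], [-2.66, 2.66]. Speed limits (rad/s): [2.57, 2.57, 3.14, 3.14, 3.14, 3.14, 3.14].

## Interface

Orientations are given as a unit quaternion [x, y, z, w].
In Python, from rig import get_obs, read_camera, manip gives the robot as it stands.
- The arm moves only by the shell command python3 -m pendant 'ROWS' [FORCE]. ROWS is JSON, one flat list of numbers, 5 for each row, row after row: the finger opening in mm, from 0 to 87, then the shift along the tool's x, y, z in mm, then the turn about the tool's z in rad. A call has exactly 10 rows; each row is the pose to reach, as a shift and turn from the pose commanded when the call began, along the tool's axes at that moment; what a row does not reach only later rows make up. A row lasts 1/12 s, in which the tool goes at most 41.7 mm and 7.16 degrees, less where a joint would pass 70% of its speed; a pose out of reach is approached as far as the arm can. A call with a gripper value outside its range is refused whole. The fingers move at their own pace and stop on an object; FORCE is the grip in N (left out, the last holds). Time passes only in rows, so rows that repeat a pose let the fingers close, or fill a call up. It gives the time, the measured TCP pose, the force and the opening at its end, in the units of the state.
- get_obs(): the state, without advancing time (a new reading comes with each control period).
- read_camera(name): name is "scene" or "top" or "wrist"; returns a dict with "color" (480x640x3 uint8, red, green, blue), "z_map" (480x640 float32, mm along the optical axis (not along the pixel's ray), 0 where there is no reading), "intrinsics" (3x3 intrinsics, pixels), "dist" ([k1, k2, p1, p2, k3] as OpenCV has them; the pictures are not rectified), "origin" and "attitude" of the camera in the world. Camera axes: x right, y up, looking along -z (the intrinsics and any distortion apply to the point x, -y, -z); pixel columns grow to the right and rows downward; lengths in mm; the calibration is good to about 2 mm. A picture is of the moment at which its call begins.
- manip.sign_off(): hands the job in, once; it reports no verdict.
The state is a dict: "time_s": time; "joint_pos": joint angles; "qvel": joint speeds; "joint_efforts": joint torques, N m; "tcp_pos": TCP position; "eef_rot": TCP orientation; "wrist_force": force on the tool from outside, world axes, zero at the start; "torque": the same for the moment, N m; "width": finger opening in mm.
Only numpy, scipy, OpenCV 4.12 (cv2) and the standard library are available. Lean on these libraries where they do the work, as an engineer would, in place of code of your own. Each camera call takes 0.05 s, during which the arm holds its last target.

## Task

See which colour tile lies on the square metal stage, and turn the filter wheel by its knob, the shorter way round, until the filter of that colour is centred under the lamp's ring. Only then slide the red shutter grip fully open, to the green mark. Leave the tiles and the screwdriver where they lie.

Things in the scene. Friction and masses are not known exactly. Their poses are not given: they have to be found in the camera images.
- changer: filter changer, fixed to the bench: grey base plate 270 x 180 x 18 mm with a black filter wheel and a cream lamp column. Origin on the wheel's axis at bench height; its x axis points from the wheel's axis to the column, z up. The column stands on the base at x 85 to 165 mm, y -55 to 55 mm, its top 85 mm above the bench.
- wheel (a joint): angle of the filter wheel (150 mm across, top 36 mm above the bench) on the changer, growing counter-clockwise from above; 0: the knob's white pointer line points along the changer's +x, at the ring. Turns endlessly both ways, no stops or clicks; friction of 0.05 N m holds it. Six filters at 60 degree steps, counter-clockwise from the pointer line: grey, pink, amber, white, blue, green.
- knob_grip (a point): point on the wheel's axis at which to grip the knob, 108 mm above the bench. The knob is a black upright bar 64 mm long, 16 mm thick, from 84 to 126 mm above the bench, on a round stem of 26 mm diameter; this point's x axis lies along the bar and points to the end with the white pointer line.
- filter_amber (a point): centre of the amber filter's upper face, one amber disc 30 mm across in a steel rim, set in the wheel 50 mm from its axis, 37.6 mm above the bench; it lies 120 degrees counter-clockwise from the knob's white pointer line, seen from above
- filter_blue (a point): centre of the blue filter's upper face, one blue disc 30 mm across in a steel rim, set in the wheel 50 mm from its axis, 37.6 mm above the bench; it lies 120 degrees clockwise from the knob's white pointer line, seen from above
- filter_green (a point): centre of the green filter's upper face, one green disc 30 mm across in a steel rim, set in the wheel 50 mm from its axis, 37.6 mm above the bench; it lies 60 degrees clockwise from the knob's white pointer line, seen from above
- ring (a point): centre of the lower rim of the lamp's open aluminium ring, where the wanted filter must stand beneath: 50 mm from the wheel's axis along the changer's +x, 50 mm above the bench. The ring is 44 mm outside, 36 mm inside, 12 mm high (top at 62 mm), held from the column by a short arm; the filter below is seen through it.
- shutter (a joint): travel of the shutter along the changer's +y axis: 0 closed (beside the red mark), 0.05 m fully open against its stop (beside the green mark); friction about 2 N, stays where it is left. It starts closed or nearly so.
- shutter_grip (a point): point at which to grip the shutter, 107 mm above the bench. The grip is a red upright fin on top of the lamp column, 30 mm along the changer's x, 14 mm thick along its y, from 86 to 121 mm above the bench, at changer x 125 mm, y -25 mm plus the travel.
- stage: square aluminium stage plate 100 x 100 x 8 mm, fixed to the bench left or right of the changer; origin at the centre of its underside. The tile on it shows the colour of filter wanted.
- tray: dark wooden tray board 180 x 100 x 8 mm, fixed on the other side of the changer, with the two tiles that are not wanted; origin at the centre of its underside.
- tile_amber: loose amber colour tile, 60 x 60 x 12 mm, white edges and a plain amber top face, 0.1 kg; origin at the centre of its underside. One of the three tiles lies on the stage (it names the filter wanted), the other two on the wooden tray.
- tile_blue: loose blue colour tile, 60 x 60 x 12 mm, white edges and a plain blue top face, 0.1 kg; origin at the centre of its underside. One of the three tiles lies on the stage (it names the filter wanted), the other two on the wooden tray.
- tile_green: loose green colour tile, 60 x 60 x 12 mm, white edges and a plain green top face, 0.1 kg; origin at the centre of its underside. One of the three tiles lies on the stage (it names the filter wanted), the other two on the wooden tray.
- driver: loose screwdriver lying on the bench, a bystander; about 160 mm long, handle 26 mm thick, its x axis along its length, origin under its middle
Not all that is in view belongs to the job. Leave any pink look-alike of the tile_green alone. There is more than one size of the stage; the one meant has the size given above.

How it is judged:
By the outcome, as a careful person would: the job done as asked, in the order asked, and still so for the second after the job is handed in, with the robot touching nothing.
It also fails if it takes over 45 s, if anything falls off the work surface, if the arm or the gripper's body presses on something with over 40 N, if the wrist force passes 120 N, or if a joint passes its speed limit or range.

## Working session

There is one attempt and no reset: what is moved stays moved. The work goes in short steps, Python scripts to look and compute and a shell command to move; the robot and the scene stay as the last step left them, time stands still between calls to the robot, and variables do not carry over. Pictures are saved under pics/ and viewed, and the job is handed in when it is done.

```bash
mkdir -p pics; ls
python3 - <<'E'
from rig import get_obs, read_camera
import cv2
o=get_obs(); print(o)
for n in("scene","top","wrist"):
    c=read_camera(n); cv2.imwrite(f"pics/{n}0.png",c["color"][:,:,::-1])
    print(n,c["intrinsics"],c["dist"],c["origin"],c["attitude"])
E
```

```text
pics
{'time_s': 0.0, 'joint_pos': array([-1.25988292,  0.46943994, -0.04860287,  1.53369601,  0.02409508,
        1.14094633, -0.08230629]), 'qvel': array([ 1.86462241e-03, -1.24932406e-04, -1.65037849e-05, -9.31596167e-04,
       -2.80140023e-04,  1.99053602e-03,  7.62847360e-04]), 'joint_efforts': array([-7.52332289e-04, -5.07974267e+01, -8.10672250e-02, -2.36160904e+01,
       -6.14121440e-02,  3.76583298e-02,  1.73382437e-04]), 'tcp_pos': array([224.76664811, 635.8341481 , 210.79958297]), 'eef_rot': array([ 1.69075341e-01,  9.85602670e-01, -9.42998278e-04, -1.31398592e-04]), 'wrist_force': array([-0.20042564, -0.28879463, -1.02267826]), 'torque': array([-0.04154856,  0.02410584,  0.0021556 ]), 'width': 86.97141391187425}
scene [[558.45583488   0.         318.92699308]
 [  0.         558.45583488 242.00091209]
 [  0.           0.           1.        ]] [-0.10632278  0.          0.          0.          0.        ] [1499.87314233  550.0172658   837.4674663 ] [0.24491913 0.41136163 0.74966866 0.45693886]
top [[597.61395685   0.         321.32771152]
 [  0.         597.61395685 244.40241527]
 [  0.           0.           1.        ]] [-0.09784282  0.          0.          0.          0.        ] [ 409.2072979    22.95312739 1406.77325555] [ 0.02286535 -0.02080285 -0.69841126  0.71502877]
wrist [[357.18430133   0.         314.00114674]
 [  0.         357.18430133 242.65094551]
 [  0.           0.           1.        ]] [-0.072721  0.        0.        0.        0.      ] [150.92823046 661.8814056  383.28112557] [-0.1200114  -0.08385347  0.57124531  0.80761665]
```

View pics/top0.png

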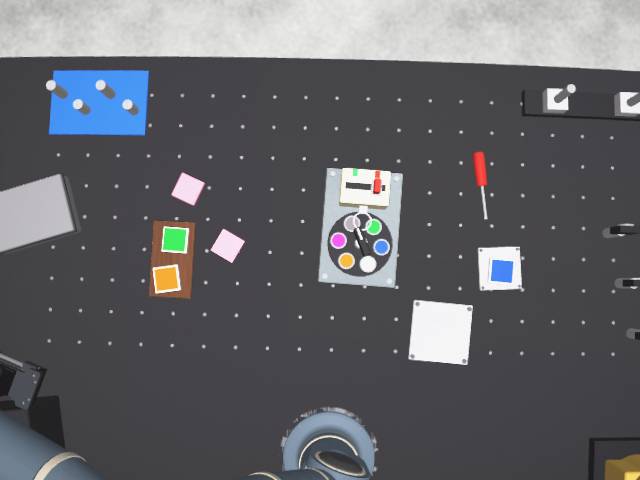

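View pics/scene0.png

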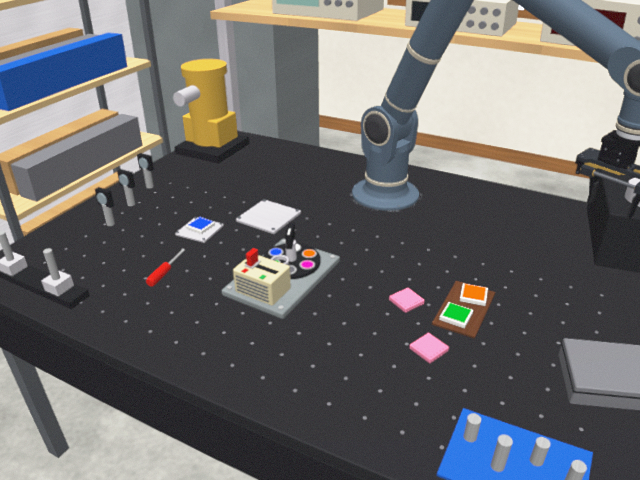

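View pics/wrist0.png

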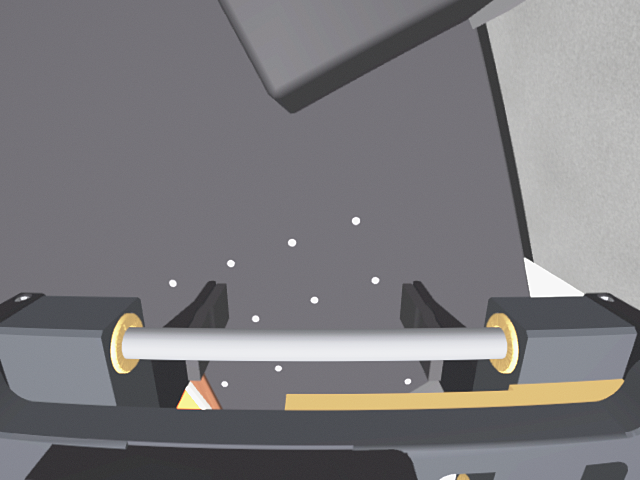

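The top view shows the blue tile at (501,271) on the 100 mm plate. The other plate, at (441,332), is about 140 mm and empty. Green (175,239) and amber (166,279) are on the wooden tray, and the pink look-alikes are at (188,189) and (228,246). The changer is at about (361,228). Next is a close crop and a measurement.

```bash
cat > h.py <<'E'
import numpy as np, cv2
from scipy.spatial.transform import Rotation as R
from rig import get_obs, read_camera
def p2w(c,uv,z):
    uv=np.array(uv,float).reshape(-1,1,2)
    n=cv2.undistortPoints(uv,c["intrinsics"],np.array(c["dist"])).reshape(-1,2)
    d=R.from_quat(c["attitude"]).apply(np.c_[n[:,0],-n[:,1],-np.ones(len(n))])
    o=np.array(c["origin"]); return o+d*((z-o[2])/d[:,2])[:,None]
def w2p(c,P):
    q=R.from_quat(c["attitude"]).inv().apply(np.atleast_2d(P)-np.array(c["origin"]))
    q=q*[1,-1,-1]
    return cv2.projectPoints(q,np.zeros(3),np.zeros(3),c["intrinsics"],np.array(c["dist"]))[0].reshape(-1,2)
def crop(c,u0,v0,u1,v1,s,f):
    im=c["color"][v0:v1,u0:u1,::-1]; cv2.imwrite(f,cv2.resize(im,None,fx=s,fy=s,interpolation=cv2.INTER_CUBIC))
E
python3 - <<'E'
from h import *
c=read_camera("top"); crop(c,310,160,410,295,4,"pics/t1.png"); crop(c,400,230,540,370,4,"pics/t2.png")
hsv=cv2.cvtColor(c["color"],cv2.COLOR_RGB2HSV)
for n,lo,hi in(("green",50,75),("pink",140,160),("amber",10,25),("blue",100,120)):
    m=cv2.inRange(hsv,(lo,120,120),(hi,255,255)); m[:,:310]=0;m[:,410:]=0;m[:160]=0;m[295:]=0
    k,l,s,ce=cv2.connectedComponentsWithStats(m)
    for i in range(1,k):
        if s[i,4]>5: print(n,s[i,4],ce[i],p2w(c,ce[i],37.6)[0])
E
```

```text
green 28 [354.5 172. ] [663.63198744 -44.91534029  37.6       ]
green 97 [374.01030928 226.97938144] [536.8303582  -92.30032651  37.6       ]
pink 121 [338. 240.] [504.85520046 -10.09175133  37.6       ]
amber 124 [346.06451613 260.49193548] [458.22282858 -29.60414515  37.6       ]
blue 118 [381.1440678  246.58474576] [ 492.03095197 -109.51286743   37.6       ]
```

View pics/t1.png

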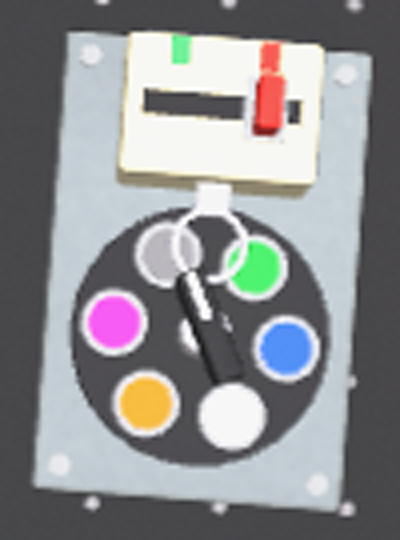

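View pics/t2.png

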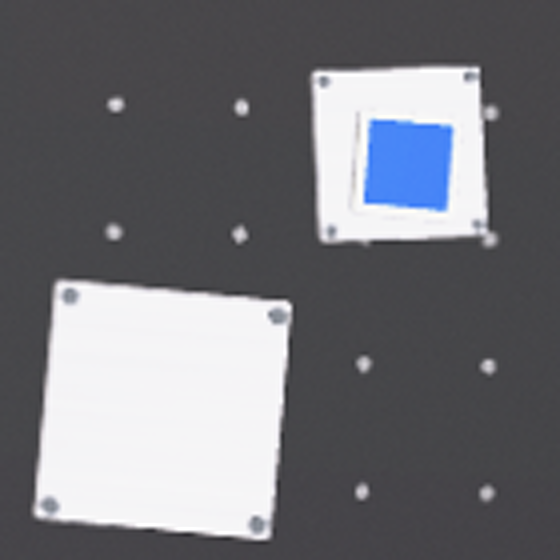

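Blue is the wanted colour: the stage crop shows the blue tile on the small plate with the larger plate empty. In the changer crop the pointer line is to the upper left, near grey, and the blue filter is at about (381,247). The shutter fin sits by the red mark. Next I work out the changer's yaw and the wheel angle.

Run:
```python
from h import *
c=read_camera("top")
base=[(310+a/4,160+b/4) for a,b in((68,32),(371,57),(33,485),(342,511))]
P=p2w(c,base,18)[:,:2]; print(P)
an=lambda d:np.degrees(np.arctan2(d[1],d[0]))
print("x edges",an(P[0]-P[2]),an(P[1]-P[3]),"y edges-90",an(P[0]-P[1])-90,an(P[2]-P[3])-90, [np.linalg.norm(v) for v in(P[0]-P[2],P[1]-P[3],P[0]-P[1],P[2]-P[3])])
ring=p2w(c,[(310+210/4,160+243/4)],62)[0]; print("ring",ring)
hsv=cv2.cvtColor(c["color"],cv2.COLOR_RGB2HSV)
g=p2w(c,[(310+180/4,160+48/4),(310+271/4,160+56/4)],85); print("marks",g)
print("fin top",p2w(c,[(310+271/4,160+88/4)],121))
print("knob ends",p2w(c,[(310+187/4,160+282/4),(310+231/4,160+374/4)],126))
C=np.array([498.3,-60.2])
for n,u in(("green",(374.01,226.98)),("pink",(338,240)),("amber",(346.06,260.49)),("blue",(381.14,246.58))):
    d=p2w(c,[u],37.6)[0,:2]-C; print(n,an(d),np.linalg.norm(d))
# plate mask fit
m=cv2.inRange(c["color"],(140,160,165),(215,225,230)); 
for u,v in((330,200),(325,250),(395,250)): print(c["color"][v,u])
```

```text
[[ 675.24358215   18.9318241 ]
 [ 664.81302613 -159.55095665]
 [ 409.23548631   33.13885104]
 [ 398.26315224 -146.53774871]]
x edges -3.057162741948289 -2.795012998815277 y edges-90 -3.3445684680550443 -3.494549108552178 [np.float64(266.3872119071027), np.float64(266.86734316615673), np.float64(178.78730246795922), np.float64(180.01131245435337)]
ring [548.07389639 -63.94889324  62.        ]
marks [[654.85138449 -43.68418943  85.        ]
 [651.59587865 -94.67825893  85.        ]]
fin top [[627.40129641 -91.75045061 121.        ]]
knob ends [[520.10499914 -47.83811384 126.        ]
 [471.1457251  -72.43942505 126.        ]]
green -39.79873565834966 50.14841909945057
pink 82.54684673638357 50.535207898767624
amber 142.6287083776273 50.42409107657322
blue -97.23419007015463 49.69893719171974
[198 210 215]
[195 206 213]
[194 204 211]
```

```bash
python3 -m pendant '[60,-30,-23,0,0.12, 60,-61,-46,0,0.24, 60,-91,-69,0,0.36, 60,-122,-92,0,0.48, 60,-152,-115,0,0.6, 60,-183,-138,0,0.72, 60,-213,-161,0,0.84, 60,-244,-185,0,0.96, 60,-274,-208,0,1.08, 60,-305,-231,0,1.2]' 30
cat > /dev/null
python3 - <<'E'
from h import *
o=get_obs(); r=R.from_quat(o["eef_rot"]).as_matrix(); print(o["tcp_pos"],r[:,0],np.degrees(np.arctan2(r[1,0],r[0,0])))
t=np.array([497.8,-60.2,211.9]); print("tool delta",r.T@(t-o["tcp_pos"]),o["joint_pos"])
E
```

```text
time_s: 1.08
tcp_pos: [436.0, 315.4, 212.1]
eef_rot: [0.698, 0.716, 0.0, -0.0]
wrist_force: [0.4, -0.2, 0.6]
width: 59.8
[436.02022454 315.35424311 212.05893174] [-2.54010172e-02  9.99677153e-01  6.14368646e-04] 91.45552790695173
tool delta [-3.77002363e+02  5.22203821e+01 -7.12577209e-02] [-0.95637333  0.24627183  0.30354022  1.87388138 -0.0854795   1.03349896
 -0.59225834]
```

```bash
python3 -m pendant '[60,-38,5,0,0.12, 60,-75,10,0,0.24, 60,-113,16,0,0.36, 60,-151,21,0,0.48, 60,-189,26,0,0.6, 60,-226,31,0,0.72, 60,-264,37,0,0.84, 60,-302,42,0,0.96, 60,-339,47,0,1.08, 60,-377,52,0,1.2]'
python3 - <<'E'
from h import *
o=get_obs(); r=R.from_quat(o["eef_rot"]).as_matrix(); print(o["tcp_pos"],np.degrees(np.arctan2(r[1,0],r[0,0])),o["joint_pos"],o["qvel"].max())
c=read_camera("wrist"); cv2.imwrite("pics/w1.png",c["color"][:,:,::-1])
print(w2p(c,[[498,-60,126],[498+32*.923,-60+32*.386,126]]))
E
```

```text
time_s: 1.92
tcp_pos: [499.1, -59.7, 212.1]
eef_rot: [0.98, 0.197, 0.0, -0.0]
wrist_force: [1.5, 0.6, 0.7]
width: 60.2
[499.12983909 -59.74803668 212.11399899] 22.712833023208226 [-0.56607786  0.2110679   0.70691367  1.96536841 -0.16152107  1.01995527
 -0.95961778] 0.6118312461415578
[[312.16498176 247.10562888]
 [312.11490034 205.46058165]]
```

View pics/w1.png

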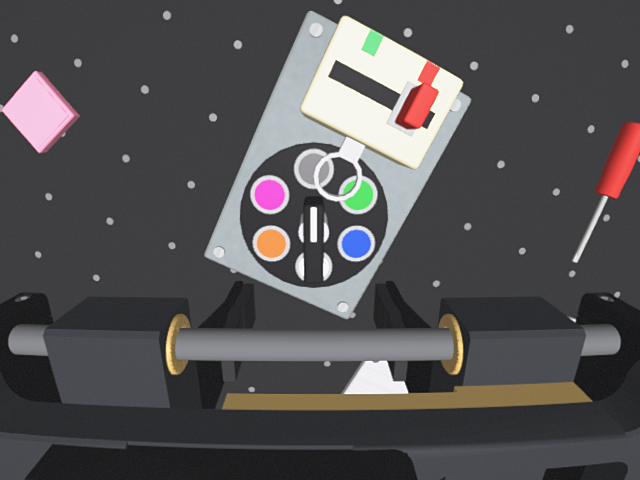

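The wrist view shows the knob bar straight up and down at column 313, from row 197 to row 283. That agrees with the predicted 312. The pointer is at the top. I'll refine the centre and angles from this picture before descending.

Run:
```python
from h import *
c=read_camera("wrist")
hsv=cv2.cvtColor(c["color"],cv2.COLOR_RGB2HSV)
an=lambda d:np.degrees(np.arctan2(d[1],d[0]))
W={}
for n,lo,hi in(("green",50,75),("pink",140,160),("amber",8,25),("blue",100,120)):
    m=cv2.inRange(hsv,(lo,120,120),(hi,255,255)); m[:150]=0;m[290:]=0;m[:,:230]=0;m[:,400:]=0
    k,l,s,ce=cv2.connectedComponentsWithStats(m)
    i=1+np.argmax(s[1:,4]); W[n]=p2w(c,ce[i],37.6)[0]; print(n,s[i,4],ce[i],W[n])
C=(W["pink"]+W["blue"])/2; print("C",C)
for n in W: print(n,an(W[n]-C),np.linalg.norm(W[n]-C))
print("ring",p2w(c,[(338,176)],62), "fin top",p2w(c,[(423,97)],121), "marks",p2w(c,[(373,42),(429,72)],85))
e=p2w(c,[(311,11),(206,256),(470,97),(350,318)],18);print(e,an(e[0]-e[1]),an(e[2]-e[3]))
```

```text
green 474 [349.90506329 193.27848101] [537.88833778 -94.104814    37.6       ]
pink 691 [258.53690304 192.20694645] [505.76159251 -10.72564802  37.6       ]
amber 627 [261.30940989 241.16108453] [459.69865784 -29.90957171  37.6       ]
blue 623 [346.42054575 239.85393258] [ 492.98490116 -109.70758961   37.6       ]
C [499.37324684 -60.21661882  37.6       ]
green -41.34351391485121 51.3012865674353
pink 82.64487177377026 49.901574632767534
amber 142.62412921120062 49.92584617899032
blue -97.35512822622974 49.901574632767534
ring [[550.77168831 -74.12748979  62.        ]] fin top [[ 628.52735617 -101.77802112  121.        ]] marks [[ 657.56336118  -56.85455828   85.        ]
 [ 654.78532994 -106.55458962   85.        ]]
[[ 679.07531862    3.18081265   18.        ]
 [ 414.88126892   21.30422273   18.        ]
 [ 668.24045278 -169.42462458   18.        ]
 [ 403.83346993 -154.79583673   18.        ]] -3.924277116857634 -3.166762603510828
```

```bash
python3 -m pendant '[60,0,0,20,0, 60,0,0,40,0, 60,0,0,60,0, 60,0,0,80,0, 60,0,0,95,0, 60,0,0,104,0, 60,0,0,104,0, 60,0,0,104,0, 60,0,0,104,0, 60,0,0,104,0]' 30
```

```text
time_s: 2.85
tcp_pos: [500.1, -58.1, 108.8]
eef_rot: [0.98, 0.2, 0.001, 0.0]
wrist_force: [-1.0, 1.2, 0.8]
width: 59.9
```

```bash
python3 -m pendant '[45,-1,1,0,0, 40,-1,1,0,0, 35,-1,1,0,0, 30,-1,1,0,0, 25,-1,1,0,0, 25,-1,1,0,0, 25,-1,1,0,0, 25,-1,1,0,0, 25,-1,1,0,0, 25,-1,1,0,0]' 30; python3 -c "
from h import *
o=get_obs(); print(o['tcp_pos'],o['joint_pos'],o['wrist_force'])"
```

```text
time_s: 3.68
tcp_pos: [498.6, -59.5, 107.8]
eef_rot: [0.98, 0.2, -0.0, -0.0]
wrist_force: [0.2, 0.8, 0.4]
width: 24.9
[498.63324652 -59.48571037 107.77702277] [-0.48368771  0.36198278  0.64393598  2.07299328 -0.30165759  0.79775024
 -0.82655417] [0.20869618 0.77222894 0.42279314]
```

Centred. Now I close on the knob.

```bash
python3 -m pendant '[10,0,0,0,0, 10,0,0,0,0, 10,0,0,0,0, 10,0,0,0,0, 10,0,0,0,0, 10,0,0,0,0, 10,0,0,0,0, 10,0,0,0,0, 10,0,0,0,0, 10,0,0,0,0]' 30
python3 - <<'E'
from h import *
o=get_obs(); r=R.from_quat(o["eef_rot"]).as_matrix(); print(o["tcp_pos"],np.degrees(np.arctan2(r[1,0],r[0,0])),o["wrist_force"],o["torque"])
E
```

```text
time_s: 4.52
tcp_pos: [498.6, -59.3, 107.8]
eef_rot: [0.98, 0.2, -0.0, -0.0]
wrist_force: [-1.3, 1.7, 1.7]
width: 15.5
[498.57005001 -59.28694828 107.80587181] 23.02809858707741 [-1.25764716  1.71354727  1.66808698] [ 0.31518998  0.30478058 -0.01394279]
```

```bash
python3 -m pendant '[10,0,0,0,-0.06, 10,0,0,0,-0.15, 10,0,0,0,-0.24, 10,0,0,0,-0.33, 10,0,0,0,-0.42, 10,0,0,0,-0.51, 10,0,0,0,-0.6, 10,0,0,0,-0.69, 10,0,0,0,-0.77, 10,0,0,0,-0.82]' 30 && python3 -m pendant '[10,0,0,0,-0.07, 10,0,0,0,-0.16, 10,0,0,0,-0.25, 10,0,0,0,-0.34, 10,0,0,0,-0.43, 10,0,0,0,-0.52, 10,0,0,0,-0.61, 10,0,0,0,-0.7, 10,0,0,0,-0.77, 10,0,0,0,-0.82]'
python3 - <<'E'
from h import *
o=get_obs(); r=R.from_quat(o["eef_rot"]).as_matrix(); print(o["tcp_pos"],np.degrees(np.arctan2(r[1,0],r[0,0])),o["wrist_force"],o["torque"])
E
```

```text
time_s: 5.35
tcp_pos: [498.1, -58.9, 107.8]
eef_rot: [0.818, 0.575, -0.0, -0.001]
wrist_force: [-2.0, 2.1, 2.2]
width: 15.6
time_s: 6.18
tcp_pos: [497.5, -58.9, 107.8]
eef_rot: [0.521, 0.853, -0.0, -0.001]
wrist_force: [-2.7, 2.4, 4.1]
width: 15.5
[497.54580586 -58.94061078 107.75269164] 117.16336185038635 [-2.71105025  2.38547496  4.08615125] [ 0.52411682  0.7725713  -0.06184006]
```

```bash
python3 -m pendant '[10,0,0,0,0, 10,0,0,0,0, 10,0,0,0,0, 50,0,0,0,0, 50,0,0,0,0, 50,0,0,0,0, 50,0,0,0,0, 50,0,0,0,0, 50,0,0,0,0, 50,0,0,0,0]' && python3 -m pendant '[50,0,0,-10,0, 50,0,0,-30,0, 50,0,0,-55,0, 50,0,0,-80,0, 50,0,0,-100,0, 50,0,0,-110,0, 50,0,0,-110,0, 50,0,0,-110,0, 50,0,0,-110,0, 50,0,0,-110,0]'
python3 - <<'E'
from h import *
c=read_camera("wrist"); cv2.imwrite("pics/w2.png",c["color"][:,:,::-1]); np.save("w2.npy",c,allow_pickle=True)
c=read_camera("top"); np.save("t2.npy",c,allow_pickle=True); crop(c,310,160,410,295,4,"pics/t3.png")
E
```

```text
time_s: 7.02
tcp_pos: [498.8, -59.7, 107.8]
eef_rot: [0.523, 0.853, 0.0, 0.0]
wrist_force: [-0.3, -0.2, 0.1]
width: 48.1
time_s: 7.85
tcp_pos: [497.6, -59.4, 216.4]
eef_rot: [0.523, 0.853, -0.001, -0.001]
wrist_force: [0.0, -0.2, -0.7]
width: 50.0
```

View pics/w2.png

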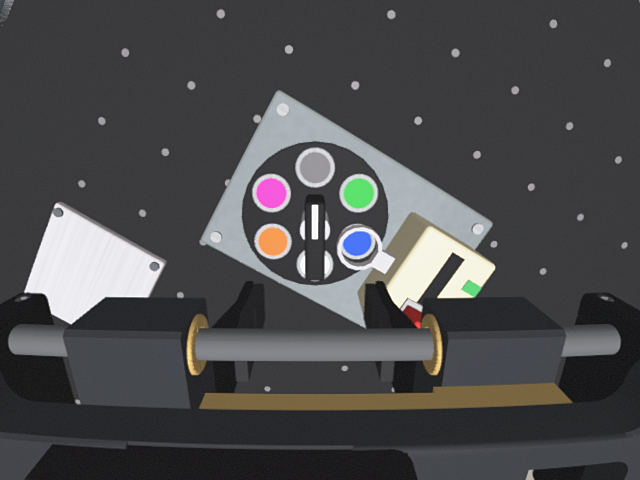

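View pics/t3.png

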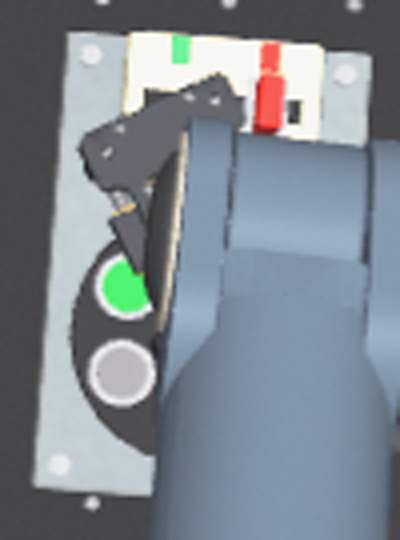

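The wrist view shows blue inside the ring at (358,245), with pink (271,193), amber (272,241), green (358,193) and grey (315,167) around the wheel. Measuring the remaining error.

Run:
```python
from h import *
c=np.load("w2.npy",allow_pickle=True).item()
rgb=c["color"]; hsv=cv2.cvtColor(rgb,cv2.COLOR_RGB2HSV)
an=lambda d:np.degrees(np.arctan2(d[1],d[0]))
W={}
off={"green":-60,"pink":60,"amber":120,"blue":-120}
for n,lo,hi in(("green",50,75),("pink",140,160),("amber",8,25),("blue",100,120)):
    m=cv2.inRange(hsv,(lo,120,120),(hi,255,255)); m[:150]=0;m[290:]=0;m[:,:230]=0;m[:,400:]=0
    k,l,s,ce=cv2.connectedComponentsWithStats(m)
    i=1+np.argmax(s[1:,4]); W[n]=p2w(c,ce[i],37.6)[0]; print(n,s[i,4],ce[i],W[n])
C=(W["green"]+W["amber"])/2; print("C",C)
for n in W: print(n,an(W[n]-C)-off[n]-120,np.linalg.norm(W[n]-C))
# plate edges: subpixel line fits from plate mask
m=cv2.inRange(rgb,(140,150,155),(200,225,230))
E=cv2.Canny(cv2.GaussianBlur(rgb,(3,3),0),40,120)
def edge(a,b):
    a=np.array(a,float);b=np.array(b,float);d=(b-a)/np.linalg.norm(b-a);n=np.array([-d[1],d[0]])
    ys,xs=np.nonzero(E);q=np.c_[xs,ys]-a;t=q@d;L=np.linalg.norm(b-a)
    k=(abs(q@n)<4)&(t>12)&(t<L-12)
    P=p2w(c,np.c_[xs,ys][k],18)[:,:2]
    v=cv2.fitLine(P.astype(np.float32),cv2.DIST_HUBER,0,.01,.01).ravel(); return k.sum(),an(v[:2])
print("long edge",edge((278,91),(492,224)),"short",edge((278,91),(203,243)),"long2",edge((210,244),(360,325)))
# ring: outer
crop(c,320,210,400,290,8,"pics/w2c.png")
z=c["z_map"][215:280,325:395]
o=R.from_quat(c["attitude"])
v,u=np.mgrid[215:280,325:395]
P=[]
n=cv2.undistortPoints(np.stack([u,v],-1).reshape(-1,1,2).astype(float),c["intrinsics"],np.array(c["dist"])).reshape(-1,2)
zz=z.reshape(-1,1); w=o.apply(np.c_[n[:,0],-n[:,1],-np.ones(len(n))]*zz)+np.array(c["origin"])
k=(w[:,2]>57)&(w[:,2]<66)&(np.hypot(*(w[:,:2]-[548,-63]).T)<26)
print(k.sum()); cc,rr=cv2.minEnclosingCircle(w[k][:,:2].astype(np.float32)); print("ring",cc,rr, an(np.array(cc)-C[:2]),np.linalg.norm(np.array(cc)-C[:2]))
```

```text
green 667 [358.31484258 192.96551724] [526.13236406 -18.32556413  37.6       ]
pink 680 [270.84411765 192.81617647] [449.06587114 -57.44133035  37.6       ]
amber 615 [272.44715447 241.10406504] [ 471.62959964 -101.80396727   37.6       ]
blue 523 [357.15869981 243.03632887] [550.10974465 -64.0983025   37.6       ]
C [498.88098185 -60.0647657   37.6       ]
green -3.140382533722743 49.847756018296195
pink -3.014608261246167 49.884142450271966
amber -363.1403825337227 49.84775601829617
blue -4.501940454878778 51.38730929954755
long edge (np.int64(313), np.float32(-3.111154)) short (np.int64(143), np.float32(87.01777)) long2 (np.int64(199), np.float32(-3.172011))
670
ring (550.1845092773438, -63.340213775634766) 23.72114372253418 -3.653062357841004 51.40798076925601
```

View pics/w2c.png

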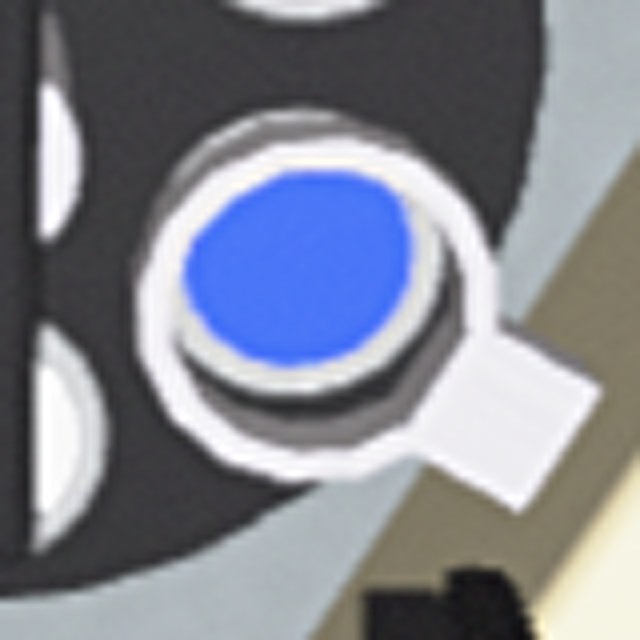

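The wheel reads −3.1°, measured from green, pink and amber about the centre. Two base edges give a changer yaw of −3.1 to −3.2°, so blue is centred to about 0.1° and the ring direction agrees. The blue centroid itself is biased because the ring partly hides it. Now the shutter fin.

```bash
python3 -m pendant '[50,-8,10,0,-0.1, 50,-18,20,0,-0.22, 50,-30,34,0,-0.34, 50,-42,48,0,-0.46, 50,-54,61,0,-0.58, 50,-66,75,0,-0.7, 50,-76,86,0,-0.82, 50,-82,93,0,-0.93, 50,-85,96,0,-1.01, 50,-85,96,0,-1.04]' && python3 -m pendant '[50,0,0,0,0, 50,0,0,0,0, 50,0,0,0,0, 50,0,0,0,0, 50,0,0,0,0, 50,0,0,0,0, 50,0,0,0,0, 50,0,0,0,0, 50,0,0,0,0, 50,0,0,0,0]'
python3 - <<'E'
from h import *
c=read_camera("wrist"); cv2.imwrite("pics/w3.png",c["color"][:,:,::-1])
o=get_obs(); r=R.from_quat(o["eef_rot"]).as_matrix(); print(o["tcp_pos"],np.degrees(np.arctan2(r[1,0],r[0,0])),o["joint_pos"])
hsv=cv2.cvtColor(c["color"],cv2.COLOR_RGB2HSV)
m=cv2.inRange(hsv,(0,120,60),(8,255,255))|cv2.inRange(hsv,(172,120,60),(180,255,255)); v,u=np.nonzero(m&(c["z_map"]>0).astype(np.uint8)*255)
n=cv2.undistortPoints(np.stack([u,v],-1).reshape(-1,1,2).astype(float),c["intrinsics"],np.array(c["dist"])).reshape(-1,2)
w=R.from_quat(c["attitude"]).apply(np.c_[n[:,0],-n[:,1],-np.ones(len(n))]*c["z_map"][v,u][:,None])+np.array(c["origin"])
k=(abs(w[:,2]-121)<4)&(np.hypot(w[:,0]-622,w[:,1]+80)<60); print(k.sum(),w[k].mean(0),w[k].min(0),w[k].max(0)); print(cv2.minAreaRect(w[k][:,:2].astype(np.float32)))
f=w[k].mean(0); print("tool delta",r.T@(f-o["tcp_pos"]))
q=R.from_euler('z',3.1,degrees=True).apply(f-[498.9,-60.1,0]); print("in changer",q)
E
```

```text
time_s: 8.78
tcp_pos: [623.4, -92.2, 216.4]
eef_rot: [0.029, 1.0, -0.0, -0.001]
wrist_force: [0.2, 0.5, -0.2]
width: 50.0
time_s: 9.62
tcp_pos: [622.8, -91.7, 217.9]
eef_rot: [0.03, 1.0, 0.0, 0.0]
wrist_force: [-0.3, 0.7, 0.3]
width: 49.9
[622.75777463 -91.68593591 217.84352486] 176.57381285379174 [-0.01173756  0.3877325   0.12276316  1.64844384 -0.05185334  1.10858927
  1.63613153]
611 [621.42064303 -91.52063738 120.28334996] [607.2047074  -98.58599009 117.00027809] [636.78232394 -84.54797471 122.48696109]
((622.1012573242188, -91.66332244873047), (12.772491455078125, 29.45047378540039), 86.8047103881836)
tool delta [1.34511567e+00 7.60669366e-02 9.75601755e+01]
in changer [124.04054571 -24.74888769 120.28334996]
```

View pics/w3.png

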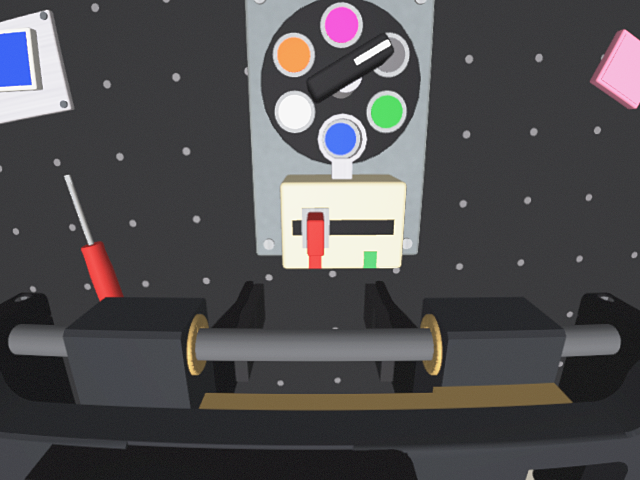

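The wrist view shows blue centred in the ring at (341,139) and the red fin at (316,235) by the red mark. Its top measures (622,−91.7), the expected place and size, directly under the tool. Descending.

```bash
python3 -m pendant '[50,0,0,15,0, 50,0,0,35,0, 50,0,0,60,0, 50,0,0,80,0, 50,0,0,95,0, 50,0,0,104,0, 50,0,0,107,0, 50,0,0,107,0, 50,0,0,107,0, 50,0,0,107,0]' 25 && python3 -m pendant '[40,0,0,0,0, 25,0,0,0,0, 8,0,0,0,0, 8,0,0,0,0, 8,0,0,0,0, 8,0,0,0,0, 8,0,0,0,0, 8,0,0,0,0, 8,0,0,0,0, 8,0,0,0,0]' 25
```

```text
time_s: 10.5
tcp_pos: [623.7, -91.8, 112.1]
eef_rot: [0.03, 1.0, -0.0, 0.001]
wrist_force: [0.3, -0.6, 0.1]
width: 49.9
time_s: 11.33
tcp_pos: [622.8, -91.7, 110.8]
eef_rot: [0.03, 1.0, 0.0, 0.0]
wrist_force: [0.1, -0.2, 0.1]
width: 8.3
```

The opening is 8.3 mm, less than the 14 mm fin, so I need to look.

Run:
```python
from h import *
o=get_obs(); print(o)
c=read_camera("wrist"); cv2.imwrite("pics/w4.png",c["color"][:,:,::-1])
c=read_camera("scene"); crop(c,190,200,360,330,4,"pics/s4.png")
```

```text
{'time_s': 11.3333, 'joint_pos': array([-1.17560397e-03,  4.92978018e-01,  1.09995730e-01,  1.75291554e+00,
       -6.65044094e-02,  8.99231624e-01,  1.64820402e+00]), 'qvel': array([ 1.54398534e-04,  1.42506082e-03, -6.36575009e-04, -9.40896589e-04,
        4.44578333e-05, -4.31936701e-04,  6.08957387e-04]), 'joint_efforts': array([ 2.03921620e-03, -4.82843649e+01,  1.89181834e+00, -2.01902854e+01,
        4.63012874e-02,  7.58491689e-02, -1.47989267e-04]), 'tcp_pos': array([622.80869678, -91.6933887 , 110.81672198]), 'eef_rot': array([2.99035798e-02, 9.99552787e-01, 3.46221633e-05, 3.66305374e-05]), 'wrist_force': array([ 0.07124785, -0.23165267,  0.06464165]), 'torque': array([0.00292993, 0.03011035, 0.05437994]), 'width': 8.271070666291338}
```

View pics/w4.png

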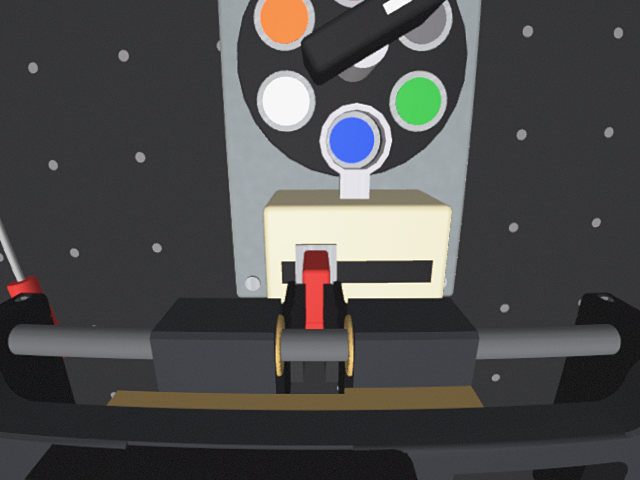

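View pics/s4.png

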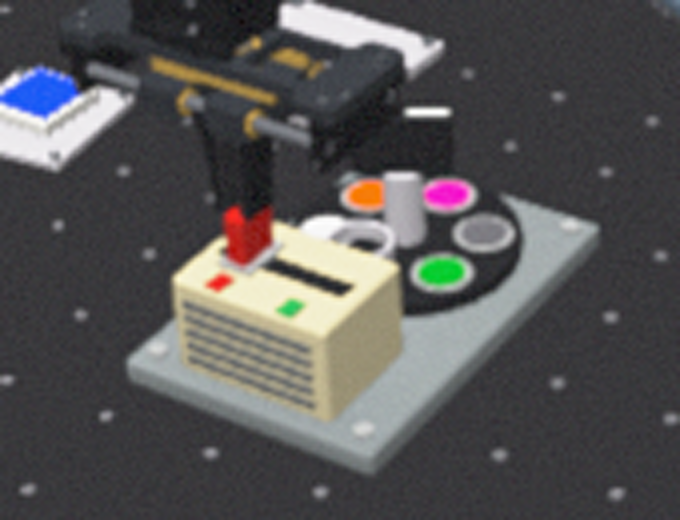

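The fin (316,290) is between the fingers. The gold collars at columns 283 and 350 fit an opening of about 13 mm rather than 8.3. To test whether it is truly held, I command a full close and then a small 8 mm drag towards open.

```bash
python3 -m pendant '[0,0,0,0,0, 0,0,0,0,0, 0,0,0,0,0, 0,0,0,0,0, 0,0,2,0,0, 0,0,4,0,0, 0,0,6,0,0, 0,0,8,0,0, 0,0,8,0,0, 0,0,8,0,0]' 25;  python3 - <<'E'
from h import *
o=get_obs(); print(o["width"],o["wrist_force"],o["torque"],o["tcp_pos"])
c=read_camera("wrist"); cv2.imwrite("pics/w5.png",c["color"][:,:,::-1])
E
```

```text
time_s: 12.27
tcp_pos: [623.3, -83.3, 110.8]
eef_rot: [0.03, 1.0, 0.0, -0.0]
wrist_force: [0.8, -0.1, 0.3]
width: 0.4
0.4222032314986203 [ 0.79357768 -0.08754585  0.31107581] [0.07157644 0.01567058 0.02889975] [623.27338676 -83.28693719 110.78820274]
```

View pics/w5.png

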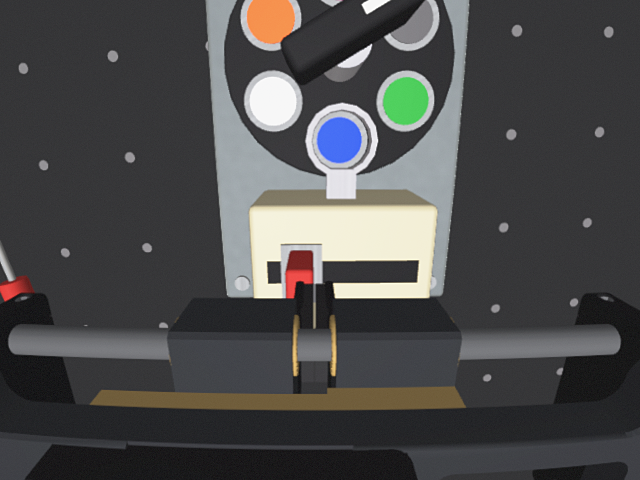

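The fin wasn't held: the fingers closed to 0.4 mm and the fin stayed put, now at (300,275) to the left of the fingers. I'll check with the scene camera and depth where the tips are relative to the fin.

Run:
```python
from h import *
def cloud(c,u,v):
    n=cv2.undistortPoints(np.stack([u,v],-1).reshape(-1,1,2).astype(float),c["intrinsics"],np.array(c["dist"])).reshape(-1,2)
    return R.from_quat(c["attitude"]).apply(np.c_[n[:,0],-n[:,1],-np.ones(len(n))]*c["z_map"][v,u][:,None])+np.array(c["origin"])
o=get_obs(); t=o["tcp_pos"]; print(t)
for nm in("scene","wrist","top"):
    c=read_camera(nm)
    np.save(nm+"5.npy",c,allow_pickle=True)
    hsv=cv2.cvtColor(c["color"],cv2.COLOR_RGB2HSV)
    m=cv2.inRange(hsv,(0,120,60),(8,255,255))|cv2.inRange(hsv,(172,120,60),(180,255,255))
    v,u=np.nonzero((m>0)&(c["z_map"]>0)); w=cloud(c,u,v)
    k=(np.hypot(w[:,0]-622,w[:,1]+80)<60)&(w[:,2]>88)
    if k.sum(): print(nm,"red",k.sum(),w[k].min(0),w[k].max(0))
    v,u=np.nonzero(c["z_map"]>0); w=cloud(c,u,v); g=c["color"][v,u].max(1)
    k=(np.hypot(w[:,0]-t[0],w[:,1]-t[1])<30)&(w[:,2]>88)&(w[:,2]<150)&(g<90)
    if k.sum(): print(nm,"dark",k.sum(),w[k].min(0),w[k].max(0))
    print(nm,"px tip,tcp,fin top",w2p(c,[t-[0,0,19],t,[622,-92,121]]))
    if nm=="scene": crop(c,220,215,300,275,10,"pics/s5.png")
```

```text
[623.29350578 -83.48681265 110.84124166]
scene red 123 [611.19576277 -99.82282089  88.02380681] [659.21381917 -73.77551865 125.48875739]
scene dark 124 [605.94703262 -95.12158098  88.38401333] [637.50856287 -57.37932038 149.24461258]
scene px tip,tcp,fin top [[254.88154792 262.64756394]
 [254.29733186 255.92984794]
 [251.20846656 251.09244907]]
wrist red 954 [586.09946075 -97.99119522  90.28663024] [622.37132285 -84.01772246 196.4628772 ]
wrist dark 979 [611.93338566 -92.60449347 120.30233996] [619.0690662  -75.05391337 149.98769339]
wrist px tip,tcp,fin top [[315.545957   276.80281961]
 [315.69813727 290.54454656]
 [298.59395997 297.5961005 ]]
top px tip,tcp,fin top [[372.80173128 185.91180368]
 [373.526557   184.53070231]
 [377.82532439 184.46208257]]
```

View pics/s5.png

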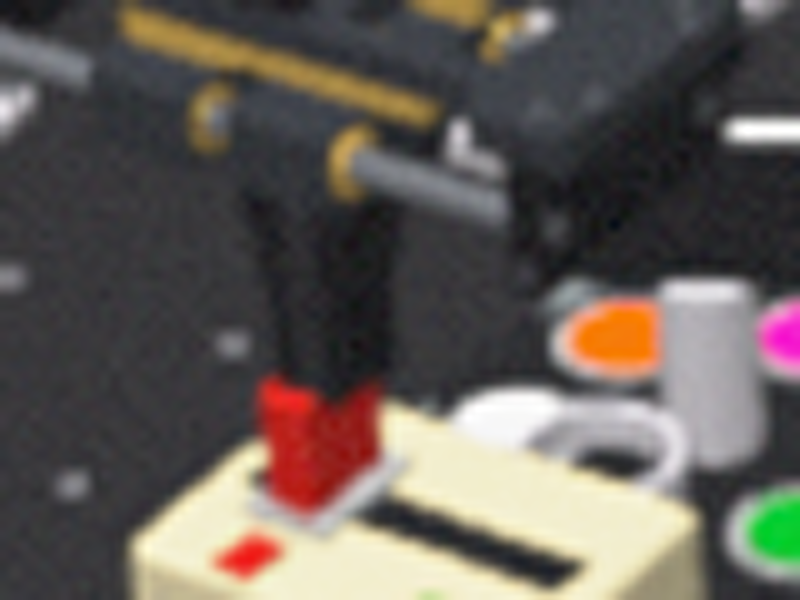

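Run:
```python
from h import *
def cloud(c,u,v):
    u=np.array(u);v=np.array(v)
    n=cv2.undistortPoints(np.stack([u,v],-1).reshape(-1,1,2).astype(float),c["intrinsics"],np.array(c["dist"])).reshape(-1,2)
    return R.from_quat(c["attitude"]).apply(np.c_[n[:,0],-n[:,1],-np.ones(len(n))]*c["z_map"][v,u][:,None])+np.array(c["origin"])
for f,us,vs in(("wrist5.npy",(326,308,300),range(240,350,6)),("scene5.npy",(256,252,249),range(232,270,2))):
    c=np.load(f,allow_pickle=True).item(); print(f,c["origin"])
    for u in us:
        print(u)
        for v in vs: print("  ",v,c["color"][v,u],cloud(c,[u],[v])[0].round(0))
```

```text
wrist5.npy [544.90452097 -79.71035167 283.19558388]
326
   240 [244 241 218] [604. -76.  84.]
   246 [244 241 218] [607. -76.  84.]
   252 [244 241 219] [611. -77.  86.]
   258 [245 242 220] [615. -77.  83.]
   264 [56 54 57] [618. -77.  86.]
   270 [54 54 57] [622. -77.  85.]
   276 [54 53 56] [626. -77.  85.]
   282 [25 26 26] [614. -78. 122.]
   288 [21 19 25] [613. -78. 131.]
   294 [28 30 28] [614. -78. 136.]
   300 [28 26 30] [614. -79. 142.]
   306 [33 30 32] [615. -79. 145.]
   312 [32 33 36] [615. -79. 151.]
   318 [30 31 33] [615. -79. 155.]
   324 [33 33 34] [615. -79. 161.]
   330 [61 59 62] [591. -79. 205.]
   336 [86 86 90] [592. -80. 207.]
   342 [107 108 111] [593. -80. 208.]
   348 [119 120 124] [594. -80. 209.]
308
   240 [244 241 219] [603. -87.  85.]
   246 [204 206 211] [605. -87.  89.]
   252 [117  32  28] [608. -87.  93.]
   258 [119  39  36] [608. -87. 103.]
   264 [118  37  33] [608. -87. 112.]
   270 [187  55  52] [608. -86. 120.]
   276 [239  78  73] [611. -87. 121.]
   282 [249  79  76] [614. -87. 122.]
   288 [34 32 35] [615. -87. 126.]
   294 [34 34 36] 
[... 2464 characters left out ...]
.  87.]
249
   232 [53 53 56] [659. -66. 201.]
   234 [52 52 60] [663. -64. 199.]
   236 [52 50 56] [633. -87. 170.]
   238 [46 47 48] [634. -86. 165.]
   240 [45 43 47] [632. -88. 159.]
   242 [41 39 43] [633. -88. 154.]
   244 [45 46 49] [632. -89. 148.]
   246 [45 42 46] [632. -89. 142.]
   248 [43 43 47] [636. -87. 139.]
   250 [37 39 41] [635. -89. 132.]
   252 [41 36 38] [636. -88. 128.]
   254 [216  42  41] [634. -90. 121.]
   256 [203  38  34] [636. -89. 117.]
   258 [190  42  37] [641. -86. 115.]
   260 [188  35  34] [636. -91. 105.]
   262 [187  31  33] [638. -90. 101.]
   264 [183  31  24] [636. -91.  94.]
   266 [190 143 140] [638. -90.  89.]
   268 [223 217 186] [641. -89.  86.]
```

Depth from both cameras shows the fingertips ending at z≈122, just above the fin top at 121. The reported TCP of 110.8 would put them at 92, so the real tips are about 30 mm higher than the tool description says. The knob was therefore held only by its top few mm, which worked. I'll open, move back over the fin, and descend 24 mm further while watching the force.

```bash
python3 -m pendant '[0,0,0,-6,0, 0,0,0,-8,0, 20,0,-4,-8,0, 45,0,-8,-8,0, 45,0,-8,-8,0, 45,0,-8,-8,0, 45,0,-8,-8,0, 45,0,-8,-8,0, 45,0,-8,-8,0, 45,0,-8,-8,0]' 25; python3 -m pendant '[45,0,0,8,0, 45,0,0,14,0, 45,0,0,20,0, 45,0,0,25,0, 45,0,0,29,0, 45,0,0,32,0, 45,0,0,32,0, 45,0,0,32,0, 45,0,0,32,0, 45,0,0,32,0]'
python3 - <<'E'
from h import *
o=get_obs(); print(o["tcp_pos"],o["wrist_force"])
c=read_camera("wrist"); cv2.imwrite("pics/w6.png",c["color"][:,:,::-1])
c=read_camera("scene"); crop(c,200,200,320,290,6,"pics/s6.png")
E
```

```text
time_s: 13.3
tcp_pos: [622.8, -91.5, 118.8]
eef_rot: [0.03, 1.0, 0.0, -0.0]
wrist_force: [0.6, -0.4, -0.2]
width: 41.9
time_s: 14.13
tcp_pos: [623.0, -91.7, 87.2]
eef_rot: [0.03, 1.0, 0.0, 0.0]
wrist_force: [-0.7, -0.0, -0.1]
width: 44.9
[623.03826953 -91.72898094  87.18336205] [-0.71029217 -0.03073488 -0.14859172]
```

View pics/w6.png

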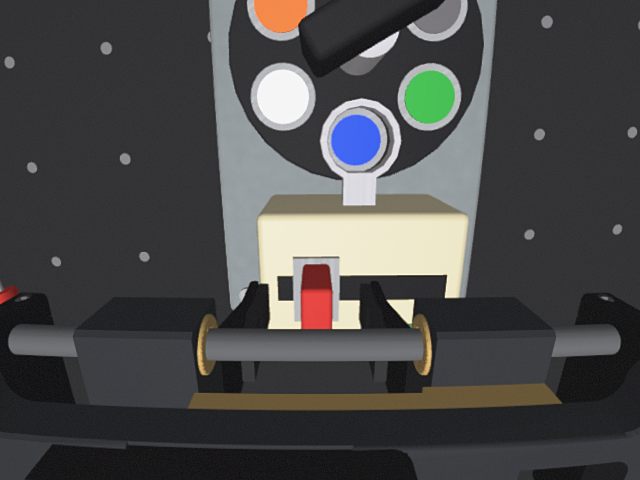

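View pics/s6.png

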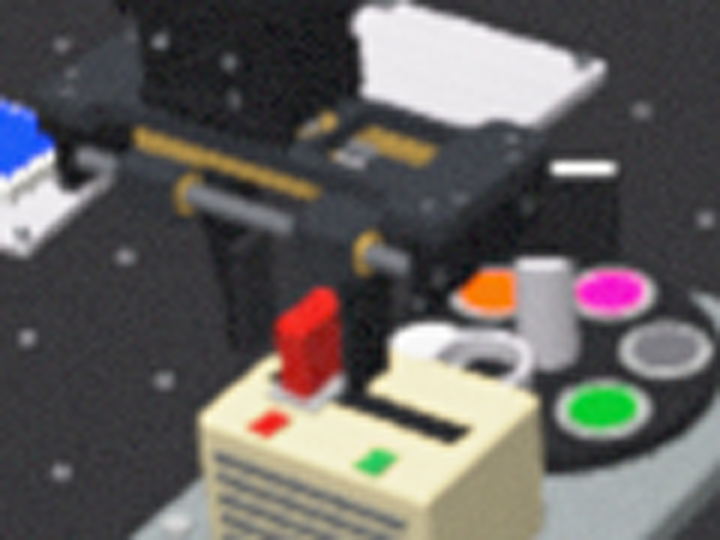

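The fin (scene crop 310,340) now stands between the open fingers, and the fingertips are above the column top with no force. Closing.

```bash
python3 -m pendant '[25,0,0,0,0, 8,0,0,0,0, 8,0,0,0,0, 8,0,0,0,0, 8,0,0,0,0, 8,0,0,0,0, 8,0,0,0,0, 8,0,0,0,0, 8,0,0,0,0, 8,0,0,0,0]' 25
```

```text
time_s: 15.07
tcp_pos: [622.8, -91.3, 86.8]
eef_rot: [0.03, 1.0, 0.0, -0.0]
wrist_force: [-0.6, 0.5, 0.1]
width: 14.0
```

Gripped at 14.0 mm, the fin's stated thickness. Sliding open.

```bash
python3 -m pendant '[8,0,4,0,0, 8,0,10,0,0, 8,0,16,0,0, 8,0,23,0,0, 8,0,30,0,0, 8,0,36,0,0, 8,0,42,0,0, 8,0,46,0,0, 8,0,49,0,0, 8,0,50,0,0]' 25 && python3 -m pendant '[8,0,0,0,0, 8,0,0.5,0,0, 8,0,1,0,0, 8,0,1.5,0,0, 8,0,1.5,0,0, 8,0,1.5,0,0, 8,0,1.5,0,0, 8,0,1.5,0,0, 8,0,1.5,0,0, 8,0,1.5,0,0]'
```

```text
time_s: 15.9
tcp_pos: [625.5, -41.3, 86.8]
eef_rot: [0.03, 1.0, -0.0, -0.0]
wrist_force: [-1.0, -3.0, 1.4]
width: 13.9
time_s: 16.73
tcp_pos: [625.5, -41.3, 86.8]
eef_rot: [0.03, 1.0, -0.0, -0.0]
wrist_force: [-2.7, -4.8, 2.8]
width: 13.8
```

```bash
python3 -m pendant '[8,0,1,0,0, 8,0,2,0,0, 8,0,2,0,0, 8,0,2,0,0, 8,0,2,0,0, 8,0,2,0,0, 8,0,2,0,0, 8,0,2,0,0, 8,0,2,0,0, 8,0,2,0,0]' 25
```

```text
time_s: 17.57
tcp_pos: [625.5, -41.3, 86.8]
eef_rot: [0.031, 1.0, -0.002, -0.0]
wrist_force: [-2.8, -7.8, 2.1]
width: 14.0
```

The TCP stays at the same spot while the force rises, so the shutter is against its stop. Releasing and retreating straight up.

```bash
python3 -m pendant '[8,0,-2,0,0, 30,0,-2,0,0, 45,0,-2,0,0, 45,0,-2,0,0, 45,0,-2,0,0, 45,0,-2,0,0, 45,0,-2,-2,0, 45,0,-2,-8,0, 45,0,-2,-20,0, 45,0,-2,-32,0]' && python3 -m pendant '[45,0,0,-20,0, 45,0,0,-45,0, 45,0,0,-70,0, 45,0,0,-90,0, 45,0,0,-100,0, 45,0,0,-100,0, 45,0,0,-100,0, 45,0,0,-100,0, 45,0,0,-100,0, 45,0,0,-100,0]'
python3 - <<'E'
from h import *
c=read_camera("wrist"); cv2.imwrite("pics/w7.png",c["color"][:,:,::-1])
o=get_obs(); print(o["tcp_pos"],o["wrist_force"])
rgb=c["color"];hsv=cv2.cvtColor(rgb,cv2.COLOR_RGB2HSV)
an=lambda d:np.degrees(np.arctan2(d[1],d[0]))
off={"green":-60,"pink":60,"amber":120,"blue":-120};W={}
for n,lo,hi in(("green",50,75),("pink",140,160),("amber",8,25),("blue",100,120)):
    m=cv2.inRange(hsv,(lo,120,120),(hi,255,255)); m[190:]=0;m[:,:220]=0;m[:,480:]=0
    k,l,s,ce=cv2.connectedComponentsWithStats(m)
    if k>1:
        i=1+np.argmax(s[1:,4]); W[n]=p2w(c,ce[i],37.6)[0]; print(n,s[i,4],ce[i],W[n])
C=(W["green"]+W["amber"])/2; print(C,{n:an(W[n]-C)-off[n]-120 for n in W})
m=cv2.inRange(hsv,(0,120,60),(8,255,255))|cv2.inRange(hsv,(172,120,60),(180,255,255)); v,u=np.nonzero((m>0)&(c["z_map"]>0))
n=cv2.undistortPoints(np.stack([u,v],-1).reshape(-1,1,2).astype(float),c["intrinsics"],np.array(c["dist"])).reshape(-1,2)
w=R.from_quat(c["attitude"]).apply(np.c_[n[:,0],-n[:,1],-np.ones(len(n))]*c["z_map"][v,u][:,None])+np.array(c["origin"])
k=(abs(w[:,2]-121)<4)&(np.hypot(w[:,0]-622,w[:,1]+60)<60); r=cv2.minAreaRect(w[k][:,:2].astype(np.float32)); print(r)
print("fin in changer",R.from_euler('z',3.1,degrees=True).apply(np.r_[r[0],0]-[C[0],C[1],0]))
E
```

```text
time_s: 18.4
tcp_pos: [625.9, -40.3, 119.9]
eef_rot: [0.03, 1.0, 0.0, -0.0]
wrist_force: [0.3, 0.1, 0.4]
width: 44.5
time_s: 19.23
tcp_pos: [625.1, -40.2, 217.3]
eef_rot: [0.03, 1.0, 0.0, -0.001]
wrist_force: [-0.4, -0.5, -0.5]
width: 45.3
[625.27424759 -40.25068523 217.56275344] [ 0.23813251 -0.51917146 -0.63973709]
green 785 [331.81146497 112.17324841] [526.22863679 -18.41014738  37.6       ]
pink 908 [283.75881057  25.92621145] [449.24918528 -57.57515287  37.6       ]
amber 878 [237.03189066  56.53416856] [ 471.94990478 -102.02620393   37.6       ]
blue 756 [286.19708995 139.77248677] [548.76050709 -63.03499428  37.6       ]
[499.08927078 -60.21817566  37.6       ] {'green': np.float64(-2.989313524530502), 'pink': np.float64(-3.0355553033125773), 'amber': np.float64(-362.98931352453053), 'blue': np.float64(-3.2457243868863372)}
((624.56982421875, -41.733333587646484), (12.792996406555176, 29.413875579833984), 86.347900390625)
fin in changer [124.2972957   25.24363203   0.        ]
```

View pics/w7.png

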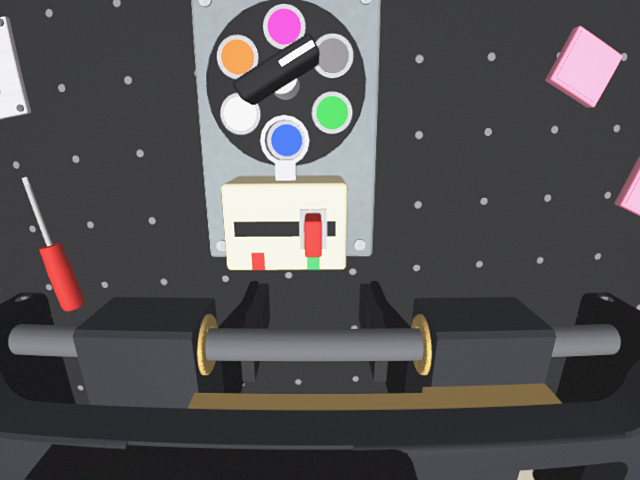

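Blue is centred in the ring at (286,140) and the fin is at the green mark (313,262), with measured travel of about 50 mm. The arm is clear of everything, so I'm handing in.

```bash
python3 -c "
from rig import manip; print(manip.sign_off())"
```

```text
the job is handed in; nothing more can be done
None
```

The blue tile lies on the 100 mm stage, so I turned the wheel about 94° counter-clockwise, the shorter way. That put the blue filter under the ring, and only then did I slide the shutter open. The job was handed in at about 19 s, and no verdict is reported.

**Last checks**
- **Wheel:** it reads −3.0 to −3.2° against a changer yaw of −3.1°, so blue is centred to about 0.1–0.2°.
- **Shutter:** the fin is at changer y = +25.2 mm, about 50 mm of travel, beside the green mark. While I pushed it, the tool stopped moving and the force rose to about 8 N, so it is against its stop.
- **Arm:** it is clear of everything, and no wrist reading at the end of a move was above about 10 N.
- **Tiles and screwdriver:** I did not touch them, but I did not measure them again at the end.

**What disagreed**
- **Fingertips:** they ended about 30 mm higher than the tool description implies. My first close on the fin therefore shut above it, without moving it, and I repeated it 24 mm lower, gripping at 14.0 mm. The knob was held only by its top few mm, which was enough.
- **One wrist picture:** the picture before the knob grip was taken while the arm was still settling, so I discarded the ring and shutter-fin positions taken from it.

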